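# Rebuild the driftwood cairn by the door

## Task

Rebuild the little cairn on the hall bench: take the driftwood wedge off the slanted rack and lay it centrally on the sloping basalt stone, turned so that the two slopes cancel and its top is level, then stand the driftwood knot on its flat sole in the middle of the wedge's top, its tail hanging free. Set both pieces down without dropping them, leave the stone where it is and the other things on the bench undisturbed, and let go so that the stack stands by itself.

Things in the scene. Friction and masses are not known exactly. Their poses are not given: they have to be found in the camera images.
- stone: Loose grey basalt foot stone of the cairn, about 1.4 kg, 120 (x) x 80 (y) mm, standing on the bench. Origin: centre of its underside. Its flat top slopes 12 degrees down towards its +x end: about 60 mm high at the -x end, 48 mm in the middle, 36 mm at the +x end.
- stone_top (a point): Centre of the stone's sloping top face, 48 mm above the bench. Axes as the stone's (x level, to the low end; z straight up, not square to the slope). With the wedge's x along this x (thick end over the low end) the wedge's top is level and its middle is 20 mm above this point.
- wedge_mid (a point): Pale loose driftwood wedge, 110 (x) x 50 (y) mm, 0.13 kg, grip across y. Point: its middle, 20 mm (along z) from top and underside. z is square to its flat top; the underside slopes 12 deg to it: 28 mm thick at the -x end, 52 at +x; underside normal (-0.208,0,-0.978). Starts with its underside on the ramp, thick end uphill, the underside 30 deg and the top 42 deg from level.
- knot_mid (a point): Brown loose driftwood knot, 0.12 kg: a thick block 64 (x) x 46 (y) x 48 (z) mm with a flat sole, and a tail 30 mm wide, 18 mm thick, reaching to 110 mm from the block's centre towards -x, at least 14 mm above the sole. Point: centre of the block, 24 mm above the sole; grip across y. z is up; it starts on its sole. It balances about 16 mm from this point towards the tail.
- rack: Slanted wooden drying rack, fixed to the bench, foot 150 x 60 mm. Origin: centre of its underside. Its ramp is 40 mm wide (narrower than the wedge, so fingers pass down either side), 130 mm long, 12 mm thick, rises 30 deg towards +x, upper face 48 mm above the bench at mid length; a lip 16 mm high at the low (-x) end stops the wedge.
- flashlight: Silver aluminium flashlight with toggle switch, 145 mm long along its x, 40 mm high, lying on the bench. Origin under its middle. Leave alone.
- doorknob: Spare greenish glass doorknob standing on its rose, 60 mm across, 68 mm high. Origin: centre of its underside. Leave alone.
- bike_light: Blue plastic bike light, 70 x 36 x 40 mm. Origin: centre of its underside. Leave alone.
- oak_box: Small oak box with a closed swing door on its -x face, 110 (x) x 150 (y) x 130 mm high. Origin: centre of its underside. Leave alone.
Not all that is in view belongs to the job. Leave any purple or red look-alike of the part that bears knot_mid alone.

How it is judged:
By the outcome, as a careful person would: the job done as asked, in the order asked, and still so for the second after the job is handed in, with the robot touching nothing.
It also fails if it takes over 69 s, if anything falls off the work surface, if the arm or the gripper's body presses on something with over 40 N, if the wrist force passes 120 N, or if a joint passes its speed limit or range.

## Robot

A 6-joint arm with a two-finger parallel gripper is mounted at the origin on the work surface. World frame = base frame: x ahead of the robot, y to its left, z up, the work surface at z = 0. Lengths are in m, angles in rad, forces in N, time in s.
With the tool pointing down it reaches from about 0.35 to 0.925 m from the base axis. Payload 6.4 kg.
Tool frame: the origin (TCP) lies between the finger pads; the fingertips stand 8 mm ahead of it and the grasp point (between the pads) lies 11 mm behind it; z points along the fingers, y is the direction in which the jaws open and shut (so a half turn about z gives the same grasp; the last joint's range is limited). The gripper opens to 85 mm and grips with 20 to 120 N. Pads are 22 mm wide; open, the fingers measure 114 mm over their backs; the gripper's body (76 mm by 85 mm) begins 54 mm behind the grasp point. The pads swing forward as they close: fully open they stand 13 mm farther back than shut.
Start: joints at [-1.381, 0.245, 1.558, -0, 1.339, -0.174], TCP at [0.231, -0.607, 0.239] pointing down, gripper open.
Joint ranges: [-3.13, 3.13], [-1.02, 2.26], [0.13, 2.54], [-0.95, 4.09], [0.21, 2.88], [-2.74, 2.74]. Speed limits (rad/s): [2.57, 2.57, 3.14, 3.14, 3.14, 3.14].

## Interface

Orientations are given as a rotation vector (axis times angle).
In Python, from rig import read_state, camera, camera_info, finish_job gives the robot as it stands.
- The arm moves only by the tool jog_arm, never from a script. Its argument "targets" is a list of rows, each a list of 7 numbers: the opening, from 0 (shut) to 1 (fully open), then the shift along the tool's x, y, z in mm, then the turn, a rotation vector about the tool's x, y, z in rad. A call has 1 to 20 rows; each row is the pose to reach, as a shift and turn from the pose commanded when the call began, along the tool's axes at that moment; what a row does not reach only later rows make up. A row lasts 1/8 s, in which the tool goes at most 62.5 mm and 10.7 degrees, less where a joint would pass 70% of its speed; a pose out of reach is approached as far as the arm can. A call with a gripper value outside its range is refused whole. The fingers move at their own pace and stop on an object; "newtons" is the grip in N (left out, the last holds). Time passes only in rows, so rows that repeat a pose let the fingers close. It gives the time, the measured TCP pose, the force and the opening at its end, in the units of the state.
- read_state(): the state, without advancing time (a new reading comes with each control period).
- camera(name): name is "scene" or "top"; returns the picture (480x640x3 uint8, blue, green, red); there is no depth.
- camera_info(name): a dict with "mtx" (3x3 intrinsics, pixels), "eye" and "rotation" of the camera in the world. Camera axes: x right, y up, looking along -z (the intrinsics and any distortion apply to the point x, -y, -z); pixel columns grow to the right and rows downward; lengths in m; the calibration is good to about 2 mm. A picture is of the moment at which its call begins. camera_info takes no time and is no camera call.
- finish_job(): hands the job in, once; it reports no verdict.
The state is a dict: "time_s": time; "joint_pos": joint angles; "joint_velocities": joint speeds; "effort": joint torques, N m; "ee_pos": TCP position; "orientation": TCP orientation; "wrist_force": force on the tool from outside, world axes, zero at the start; "ft_torque": the same for the moment, N m; "finger_gap": finger opening in m.
Only numpy, scipy, OpenCV 4.12 (cv2) and the standard library are available. Lean on these libraries where they do the work, as an engineer would, in place of code of your own. Each camera call takes 0.05 s, during which the arm holds its last target.

## Working session

There is one attempt and no reset: what is moved stays moved. The work goes in short steps, Python scripts to look and compute and a tool call to move; the robot and the scene stay as the last step left them, time stands still between calls to the robot, and variables do not carry over. Pictures are saved under pics/ and viewed, and the job is handed in when it is done.

Besides the shell and the picture viewer there is one more tool, called after ">>>" by a JSON object that holds its "name" and its "arguments", one argument or row to a line. jog_arm: Moves the arm, as the interface text tells. Its arguments: {"type":"object","properties":{"targets":{"type":"array","items":{"type":"array","items":{"type":"number"}}},"newtons":{"type":"number"}},"required":["targets"]}

```bash
mkdir -p pics
python3 - <<'E'
from rig import *
import cv2
for n in("scene","top"):
    cv2.imwrite(f"pics/{n}0.png",camera(n)); print(n,camera_info(n))
print(read_state())
E
```

```text
scene {'mtx': array([[506.18002526,   0.        , 314.38263831],
       [  0.        , 506.18002526, 239.74023802],
       [  0.        ,   0.        ,   1.        ]]), 'eye': array([1.06402727, 0.50633524, 1.10433495]), 'rotation': array([0.32084756, 0.66269209, 2.16784915])}
top {'mtx': array([[445.61959794,   0.        , 319.96855479],
       [  0.        , 445.61959794, 236.6964241 ],
       [  0.        ,   0.        ,   1.        ]]), 'eye': array([0.44279083, 0.08444777, 0.97502955]), 'rotation': array([ 0.0631171 , -0.09853673, -1.55130669])}
{'time_s': 0.1, 'joint_pos': array([-1.38113046e+00,  2.45765696e-01,  1.55889029e+00, -2.47796416e-05,
        1.33868993e+00, -1.74106838e-01]), 'joint_velocities': array([-0.00035175, -0.00086714, -0.00494105, -0.00130031, -0.00071178,
       -0.00233959]), 'effort': array([-1.46214508e-03, -4.30671787e+01, -3.27129185e+01, -1.63424329e-04,
        2.80936292e-03, -5.95529940e-06]), 'ee_pos': array([ 0.23117456, -0.60698268,  0.23827775]), 'orientation': array([-3.08804394e+00, -5.67959136e-01,  5.92625261e-05]), 'wrist_force': array([-0.11582203, -0.03985759,  0.4785541 ]), 'ft_torque': array([-0.00062492,  0.01538004,  0.02830047]), 'finger_gap': 0.08540379269990625}
```

View pics/scene0.png

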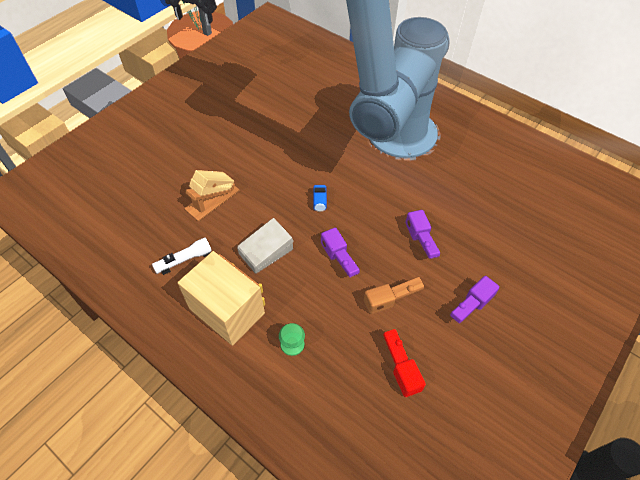

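View pics/top0.png

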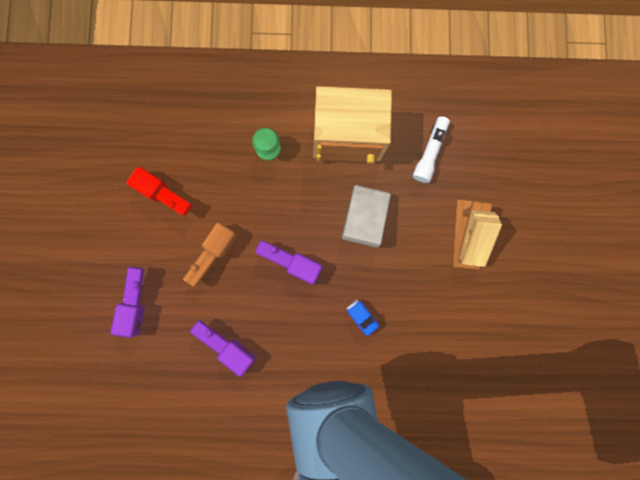

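The candidates for the knot are as follows:
- brown at top (210,253) / scene (393,294)
- purple at top (290,262), (222,348) and (127,302)
- red at top (158,190)

I choose the brown one. For the wedge there is only the pale piece on the rack, at top (480,240) / scene (211,184). The oak box at top (353,122) is the same colour, and the stone is grey at top (367,216). Next I'll check close crops.

Run:
```python
import cv2,numpy as np
t=cv2.imread("pics/top0.png");s=cv2.imread("pics/scene0.png")
def c(im,x,y,w,h):return cv2.resize(im[y:y+h,x:x+w],(400,300),interpolation=cv2.INTER_CUBIC)
cv2.imwrite("pics/crops.png",np.vstack([np.hstack([c(t,430,180,100,75+25)[:300],c(s,170,155,80,60)]),np.hstack([c(t,170,210,80,80),c(s,350,265,80,60)])]))
cv2.imwrite("pics/crops2.png",np.hstack([c(t,330,175,80,80),c(s,225,210,80,60)]))
```

```text
(no output)
```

View pics/crops.png

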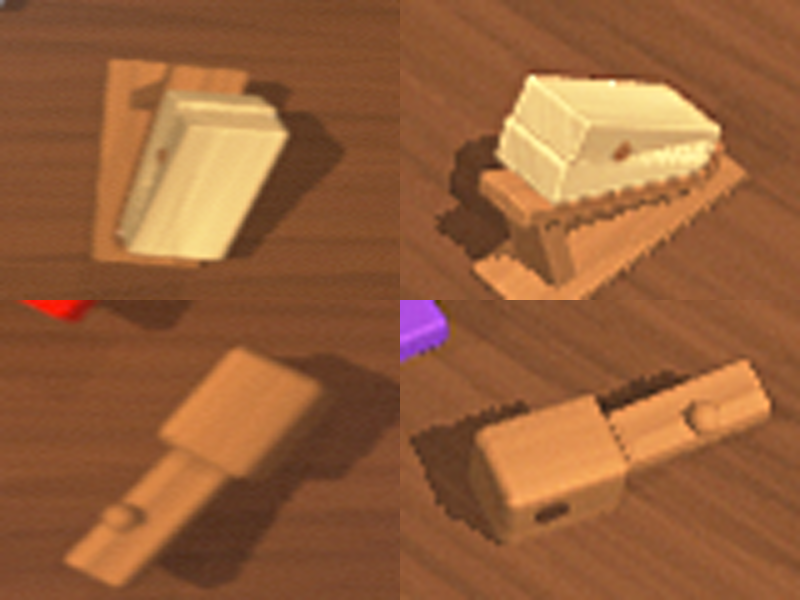

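View pics/crops2.png

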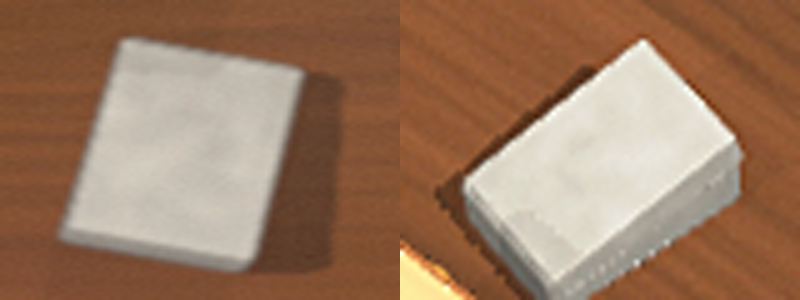

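```bash
cat > h.py <<'E'
import cv2,numpy as np
from rig import camera_info
from scipy.spatial.transform import Rotation as R
C={n:camera_info(n) for n in("scene","top")}
def ray(n,p):
    c=C[n];d=np.linalg.inv(c['mtx'])@[p[0],p[1],1];d=R.from_rotvec(c['rotation']).apply([d[0],-d[1],-d[2]])
    return np.array(c['eye']),d/np.linalg.norm(d)
def plane(n,p,z):
    e,d=ray(n,p);return e+d*(z-e[2])/d[2]
def tri(pt,ps):
    A=np.zeros((3,3));b=np.zeros(3);L=[]
    for n,p in(("top",pt),("scene",ps)):
        e,d=ray(n,p);M=np.eye(3)-np.outer(d,d);A+=M;b+=M@e;L.append((M,e))
    x=np.linalg.solve(A,b);return x,[np.linalg.norm(M@(x-e)) for M,e in L]
def proj(n,X):
    c=C[n];q=R.from_rotvec(c['rotation']).inv().apply(np.array(X)-c['eye']);u=c['mtx']@[q[0],-q[1],-q[2]];return u[:2]/u[2]
def crop(im,x,y,w,h,f):
    o=cv2.resize(im[y:y+h,x:x+w],None,fx=f,fy=f,interpolation=cv2.INTER_CUBIC)
    for i in range(0,w,10):
        cv2.putText(o,str(x+i),(i*f,8),0,.3,(255,255,255));cv2.line(o,(i*f+f//2,0),(i*f+f//2,h*f),(255,255,0),1) 
    for j in range(0,h,10):
        cv2.putText(o,str(y+j),(0,j*f+8),0,.3,(255,255,255));cv2.line(o,(0,j*f+f//2),(w*f,j*f+f//2),(255,255,0),1)
    return o
E
python3 - <<'E'
from h import *
t=cv2.imread("pics/top0.png");s=cv2.imread("pics/scene0.png")
cv2.imwrite("pics/a1.png",np.hstack([crop(t,450,195,55,80,7),crop(s,185,160,57,80,7)]))
cv2.imwrite("pics/a2.png",np.hstack([crop(t,340,180,55,75,7),crop(s,233,210,58,75,7)]))
cv2.imwrite("pics/a3.png",np.hstack([crop(t,180,220,57,70,7),crop(s,362,265,57,70,7)]))
E
```

```text
(no output)
```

View pics/a1.png

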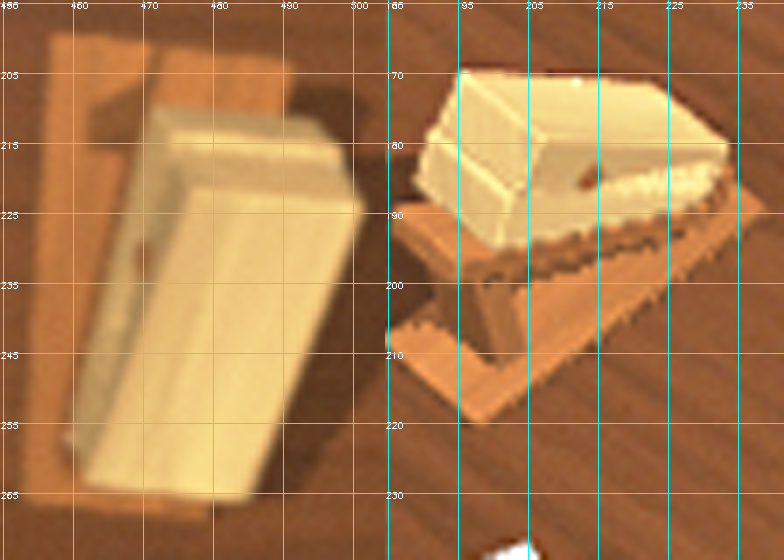

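View pics/a2.png

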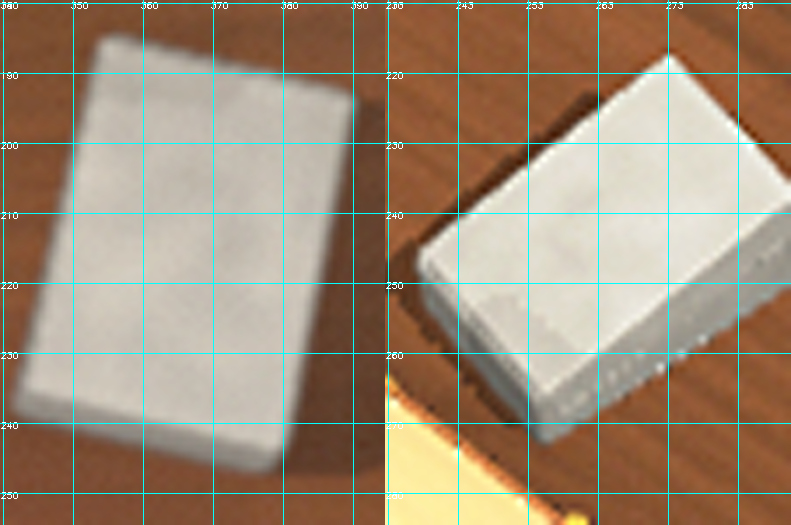

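View pics/a3.png

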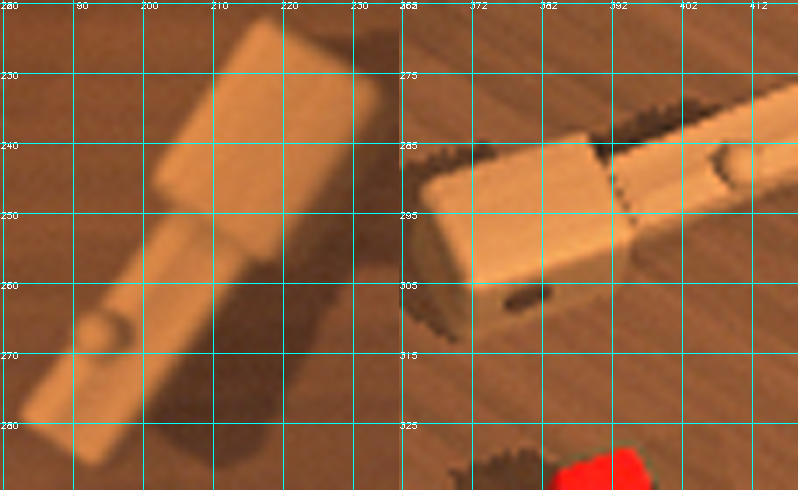

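Run:
```python
from h import *
np.set_printoptions(precision=4,suppress=True)
D={'wedge':[((476,221),(207,179)),((501,224),(196,170)),((484,266),(223,171)),((461,264),(234,180))],
'stone':[((355,185),(255,267)),((390,194),(237,246)),((379,244),(273,217)),((342,235.5),(291,236))],
'knot':[((216.5,222.5),(371.5,305)),((233.5,232),(364,292)),((218,257),(387.5,284.5)),((202,246),(395,299))]}
for k,v in D.items():
    P=[]
    for a,b in v:
        x,r=tri(a,b);P.append(x);print(k,x,r[0])
    P=np.array(P);print(' mean',P.mean(0))
    for i in range(4):
        d=P[(i+1)%4]-P[i];print('  edge',np.linalg.norm(d),np.degrees(np.arctan2(d[1],d[0])),d[2])
```

```text
wedge [ 0.5687 -0.2395  0.1185] 0.0006214587778673177
wedge [ 0.5634 -0.2888  0.1146] 0.0011251499550104036
wedge [ 0.4839 -0.2815  0.0459] 5.880484277017195e-05
wedge [ 0.4879 -0.2341  0.0454] 0.0012013616140170642
 mean [ 0.526  -0.261   0.0811]
  edge 0.04970665431289898 -96.12247132032167 -0.003938532469732359
  edge 0.10526633943505992 174.7411651397294 -0.06864770058931234
  edge 0.04756685704081639 85.2443240995632 -0.0004884020268113645
  edge 0.10908507018738646 -3.856410845558515 0.07307463508585607
stone [ 0.6533 -0.0089  0.0336] 0.0009238250579502792
stone [ 0.6358 -0.0853  0.0337] 1.0526261392295594e-05
stone [ 0.525  -0.058   0.0633] 0.0008088245848322884
stone [0.5416 0.0178 0.0652] 0.0018767900583020085
 mean [ 0.5889 -0.0336  0.0489]
  edge 0.07846965478024617 -102.9317358747321 9.167234159412202e-05
  edge 0.11788583317886717 166.12115219341007 0.029674784793257303
  edge 0.0775947561897591 77.68105666488046 0.0018635097249909
  edge 0.1191818489991885 -13.422477296675815 -0.031629966859842325
knot [0.565  0.2797 0.0492] 0.0009753959422856263
knot [0.5461 0.2449 0.0443] 0.0005897093331124869
knot [0.4932 0.2759 0.0414] 0.0002563713706234523
knot [0.515  0.3108 0.0416] 0.0006510016738390701
 mean [0.5298 0.2778 0.0441]
  edge 0.03994358695593468 -118.49332371449854 -0.004892771553509555
  edge 0.06143645802183189 149.61940116560308 -0.002873467433906214
  edge 0.04117737636465027 57.94021949166865 0.00015785188789890076
  edge 0.05936669984769922 -31.87756149187356 0.007608387099516868
```

```bash
cat >> h.py <<'E'
def wfr(yaw,tilt=0):  # object frame: yaw deg, x-axis raised by tilt deg
    return R.from_euler('ZY',[yaw,-tilt],degrees=True)
def tool_for(Ro,Rcur):  # tool z=-obj z, tool y=+-obj y, nearer the current
    X=Ro.as_matrix();best=None
    for s in(1,-1):
        T=R.from_matrix(np.column_stack([s*X[:,0],-s*X[:,1],-X[:,2]]))
        a=(Rcur.inv()*T).magnitude()
        if best is None or a<best[0]:best=(a,T)
    return best[1]
def delta(p0,R0,p1,R1):
    return np.round(R0.inv().apply(np.array(p1)-p0)*1000,1),np.round((R0.inv()*R1).as_rotvec(),4)
E
python3 - <<'E'
from h import *
from rig import read_state
s=read_state();p0=s['ee_pos'];R0=R.from_rotvec(s['orientation'])
print(R0.as_matrix().round(3))
Rw=wfr(-5,42);T=tool_for(Rw,R0);zw=Rw.apply([0,0,1])
mid=np.array([.539,-.262,.065]);g=mid-.004*zw+Rw.apply([.002,0,0])
print(T.as_matrix().round(3),g)
for d in(0,.1):print(d,g+d*zw,delta(p0,R0,g+d*zw,T))
for n,p in(('purpletail',(258,248)),('red tail',(188,210)),('boxfront',(320,160)),('boxfront',(375,162)),('light',(424,183))):print(n,plane('top',p,.02))
E
```

```text
[[ 0.935  0.356 -0.   ]
 [ 0.356 -0.935  0.002]
 [ 0.    -0.002 -1.   ]]
[[ 0.74  -0.087  0.667]
 [-0.065 -0.996 -0.058]
 [ 0.669  0.    -0.743]] [ 0.54314697 -0.26236281  0.06336568]
0 [ 0.54314697 -0.26236281  0.06336568] (array([ 414.1, -210.8,  175.4]), array([-0.167 ,  0.7205,  0.4299]))
0.1 [ 0.47648854 -0.25653096  0.13768016] (array([ 353.9, -240.1,  101.1]), array([-0.167 ,  0.7205,  0.4299]))
purpletail [0.51499579 0.19603899 0.02      ]
red tail [0.59422832 0.34884305 0.02      ]
boxfront [0.71104129 0.0664227  0.02      ]
boxfront [ 0.70935788 -0.05463836  0.02      ]
light [ 0.66470297 -0.16268374  0.02      ]
```

>>> {"name": "jog_arm", "arguments": {
  "targets": [
    [1,354,-240,60,-0.167,0.7205,0.43],
    [1,354,-240,60,-0.167,0.7205,0.43],
    [1,354,-240,60,-0.167,0.7205,0.43],
    [1,354,-240,60,-0.167,0.7205,0.43],
    [1,354,-240,60,-0.167,0.7205,0.43],
    [1,354,-240,60,-0.167,0.7205,0.43],
    [1,354,-240,60,-0.167,0.7205,0.43],
    [1,354,-240,60,-0.167,0.7205,0.43],
    [1,354,-240,101,-0.167,0.7205,0.43],
    [1,354,-240,101,-0.167,0.7205,0.43],
    [1,354,-240,101,-0.167,0.7205,0.43]
  ],
  "newtons": 40
}}

```text
time_s: 1.48
ee_pos: [0.4768, -0.2583, 0.1393]
orientation: [2.898, -0.127, 1.114]
wrist_force: [-0.0, 0.4, 0.4]
finger_gap: 0.0858
```

Run:
```python
from h import *
from rig import *
cv2.imwrite("pics/t1.png",camera('top'));cv2.imwrite("pics/s1.png",camera('scene'))
s=read_state();p0=s['ee_pos'];R0=R.from_rotvec(s['orientation'])
print(s['time_s'],s['joint_pos'],p0)
Rw=wfr(-5,42);T=tool_for(Rw,R0);zw=Rw.apply([0,0,1]);mid=np.array([.539,-.262,.065]);g=mid-.004*zw+Rw.apply([.002,0,0])
print(delta(p0,R0,g,T))
a=cv2.imread("pics/t1.png")[170:290,420:540];b=cv2.imread("pics/s1.png")[140:240,160:260]
cv2.imwrite("pics/c1.png",np.hstack([cv2.resize(a,(400,400)),cv2.resize(b,(400,400))]))
```

```text
1.575 [-0.94965194 -0.14419736  2.29328908  0.9266447   0.6871131   0.057254  ] [ 0.47707104 -0.25858555  0.14003583]
(array([ -2.4,  -2.4, 101.2]), array([ 0.0035, -0.0024,  0.0016]))
```

View pics/c1.png

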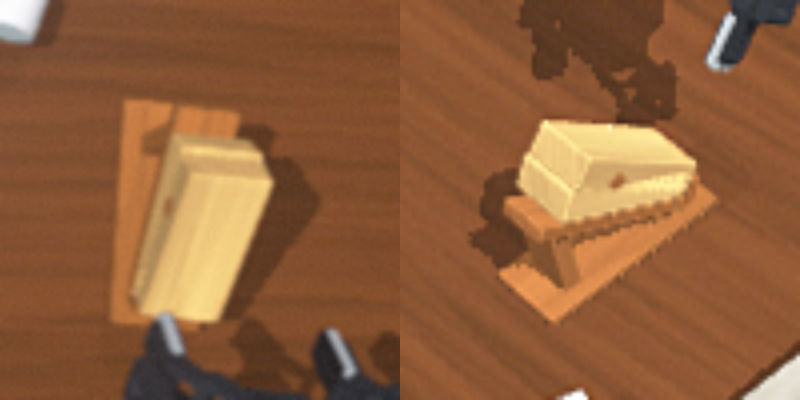

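Run:
```python
from h import *
from rig import *
s=read_state();p0=s['ee_pos'];R0=R.from_rotvec(s['orientation'])
for v in([0,0,0],[0,.043,0],[0,-.043,0]):
    X=p0+R0.apply(v);a=proj('top',X);b=proj('scene',X);print(a,(a-[420,170])*400/120,b)
Rw=wfr(-5,42)
for v in([.055,.025,.02],[.055,-.025,.02],[-.055,-.025,.02],[-.055,.025,.02]):
    X=np.array([.539,-.262,.065])+Rw.apply(v);print(proj('top',X),proj('scene',X))
```

```text
[491.5069078  267.55102012] [238.35635933 325.17006706] [225.84383623 149.38262633]
[514.06561036 269.95992411] [313.55203455 333.19974705] [215.20682575 141.12690693]
[468.92790952 265.13994887] [163.09303174 317.1331629 ] [236.74924625 157.84665907]
[475.93398549 221.03463154] [207.40124005 179.53399481]
[501.1646389  223.73835033] [195.06500951 169.37431106]
[483.84303847 266.59816841] [223.28462613 171.33164109]
[460.33905377 264.10942323] [235.17684511 180.83016775]
```

>>> {"name": "jog_arm", "arguments": {
  "targets": [
    [1,-2.4,-2.4,30,0.0035,-0.0024,0.0016],
    [1,-2.4,-2.4,60,0.0035,-0.0024,0.0016],
    [1,-2.4,-2.4,85,0.0035,-0.0024,0.0016],
    [1,-2.4,-2.4,101,0.0035,-0.0024,0.0016],
    [1,-2.4,-2.4,101,0.0035,-0.0024,0.0016],
    [1,-2.4,-2.4,101,0.0035,-0.0024,0.0016]
  ]
}}

```text
time_s: 2.33
ee_pos: [0.5427, -0.2614, 0.0629]
orientation: [2.903, -0.126, 1.114]
wrist_force: [-0.3, -0.3, -0.1]
finger_gap: 0.0852
```

Run:
```python
from h import *
from rig import *
s=read_state();p0=s['ee_pos'];R0=R.from_rotvec(s['orientation'])
t=camera('top');b=camera('scene')
Rw=wfr(-5,42);T=tool_for(Rw,R0);zw=Rw.apply([0,0,1]);mid=np.array([.539,-.262,.065]);g=mid-.004*zw+Rw.apply([.002,0,0])
print(s['wrist_force'],s['joint_pos'],delta(p0,R0,g,T))
cv2.imwrite("pics/c2.png",np.hstack([cv2.resize(t[170:290,420:540],(400,400)),cv2.resize(b[140:240,160:260],(400,400))]))
```

```text
[-0.31613555 -0.27717721 -0.14875759] [-0.83012822  0.1742137   2.15979998  1.16031284  0.51696755 -0.13518044] (array([ 0.7,  0.9, -0. ]), array([-0.0011,  0.0004, -0.    ]))
```

View pics/c2.png

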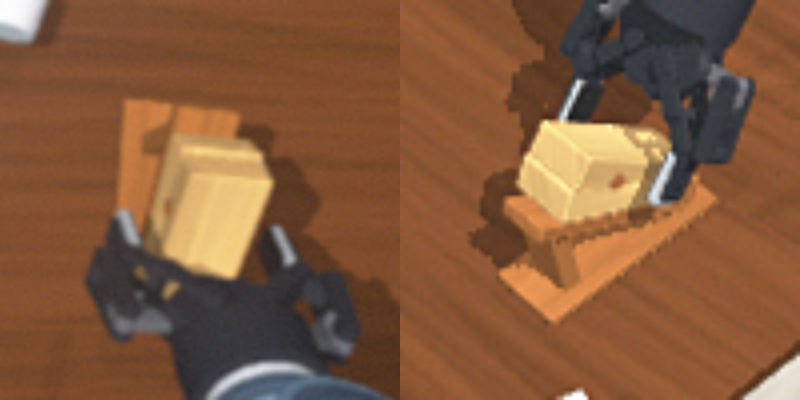

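>>> {"name": "jog_arm", "arguments": {
  "targets": [
    [0.3,0.7,0.9,0,0,0,0],
    [0.3,0.7,0.9,0,0,0,0],
    [0.3,0.7,0.9,0,0,0,0],
    [0.3,0.7,0.9,0,0,0,0],
    [0.3,0.7,0.9,0,0,0,0],
    [0.3,0.7,0.9,0,0,0,0]
  ],
  "newtons": 40
}}

```text
time_s: 3.18
ee_pos: [0.5429, -0.2624, 0.0628]
orientation: [2.903, -0.126, 1.112]
wrist_force: [-5.8, -0.3, 5.8]
finger_gap: 0.0495
```

Run:
```python
from h import *
from rig import *
s=read_state();print(s['finger_gap'],s['wrist_force'],s['joint_velocities'])
t=camera('top');b=camera('scene')
cv2.imwrite("pics/c3.png",np.hstack([cv2.resize(t[170:290,420:540],(400,400)),cv2.resize(b[140:240,160:260],(400,400))]))
```

```text
0.049497462133843394 [-5.83610687 -0.25900377  5.7676114 ] [ 0.00080767  0.00164067  0.00029039 -0.00101415 -0.00035477 -0.00072577]
```

View pics/c3.png

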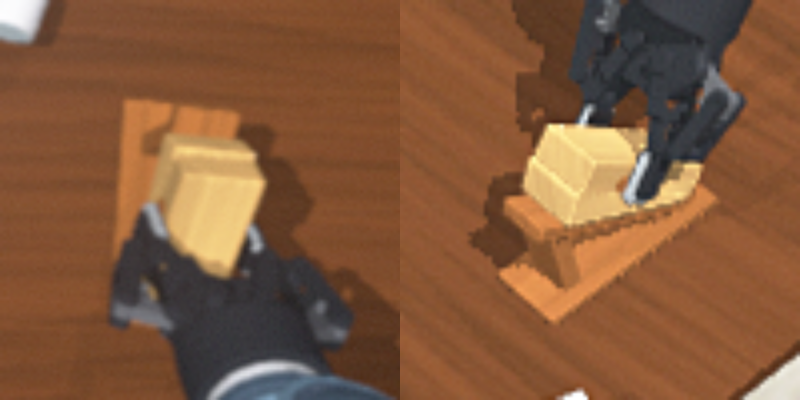

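>>> {"name": "jog_arm", "arguments": {
  "targets": [
    [0.3,1.5,0,-8,0,0,0],
    [0.3,2,0,-25,0,0,0],
    [0.3,2,0,-60,0,0,0],
    [0.3,2,0,-100,0,0,0],
    [0.3,2,0,-120,0,0,0],
    [0.3,2,0,-120,0,0,0],
    [0.3,2,0,-120,0,0,0]
  ]
}}

```text
time_s: 4.15
ee_pos: [0.4645, -0.2546, 0.152]
orientation: [2.906, -0.127, 1.111]
wrist_force: [0.3, 0.3, -1.7]
finger_gap: 0.0495
```

Run:
```python
from h import *
from rig import *
s=read_state();p0=s['ee_pos'];R0=R.from_rotvec(s['orientation'])
Rs=wfr(-13.1);T=tool_for(Rs,R0)
c=np.array([.589,-.0336,.048])
g=c+[0,0,.020-.004+.10]+Rs.apply([.003,0,0])
print(s['time_s'],s['joint_pos'],p0,s['finger_gap'],delta(p0,R0,g,T))
```

```text
4.15 [-0.97198374 -0.20458626  2.31516876  0.88593156  0.7326978   0.09382773] [ 0.4644503  -0.25457612  0.15199972] 0.04952376351649978 (array([  88.1, -230.5,   63.7]), array([-0.0549, -0.7288,  0.1352]))
```

>>> {"name": "jog_arm", "arguments": {
  "targets": [
    [0.3,88,-230.5,64,-0.055,-0.729,0.135],
    [0.3,88,-230.5,64,-0.055,-0.729,0.135],
    [0.3,88,-230.5,64,-0.055,-0.729,0.135],
    [0.3,88,-230.5,64,-0.055,-0.729,0.135],
    [0.3,88,-230.5,64,-0.055,-0.729,0.135],
    [0.3,88,-230.5,64,-0.055,-0.729,0.135],
    [0.3,88,-230.5,64,-0.055,-0.729,0.135],
    [0.3,88,-230.5,64,-0.055,-0.729,0.135],
    [0.3,88,-230.5,64,-0.055,-0.729,0.135]
  ]
}}

```text
time_s: 5.28
ee_pos: [0.5913, -0.0354, 0.1635]
orientation: [3.12, -0.36, -0.001]
wrist_force: [0.4, -0.1, -1.6]
finger_gap: 0.0496
```

Run:
```python
from h import *
from rig import *
s=read_state();p0=s['ee_pos'];R0=R.from_rotvec(s['orientation'])
t=camera('top');b=camera('scene')
cv2.imwrite("pics/t4.png",t);cv2.imwrite("pics/s4.png",b)
Rs=wfr(-13.1);T=tool_for(Rs,R0)
print(s['joint_pos'],p0,R0.as_matrix().round(4),proj('top',p0),proj('scene',p0))
cv2.imwrite("pics/c4.png",np.hstack([crop(t,335,165,80,100,5),crop(b,215,130,80,120,5)[:500]]))
```

```text
[-2.50701230e-01  1.91713755e-01  1.76602054e+00 -9.24024150e-04
  1.18449487e+00  1.55045496e+00] [ 0.5913001  -0.03540937  0.16346402] [[ 9.737e-01 -2.280e-01 -8.000e-04]
 [-2.280e-01 -9.737e-01 -7.000e-04]
 [-7.000e-04  8.000e-04 -1.000e+00]] [375.7293823  203.20177275] [258.9390845  214.06841347]
```

View pics/c4.png

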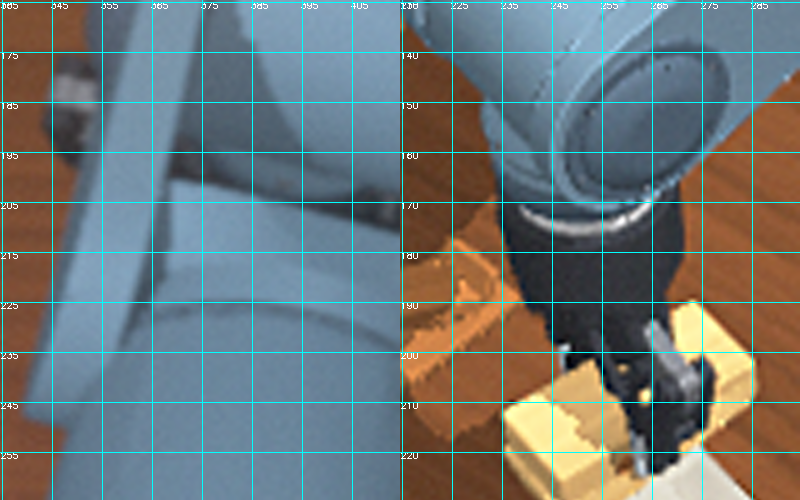

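Run:
```python
from h import *
from rig import *
s=read_state();p0=s['ee_pos'];R0=R.from_rotvec(s['orientation'])
b=cv2.imread("pics/s4.png");o=crop(b,215,180,80,80,7)
Rs=wfr(-13.1)
mid=p0+[0,0,.004]-Rs.apply([.002,0,0])
for v in([.055,.025,.02],[.055,-.025,.02],[-.055,.025,.02],[-.055,-.025,.02],[.055,.025,-.032],[.055,-.025,-.032],[-.055,.025,-.008]):
    q=proj('scene',mid+Rs.apply(v));print(v,q.round(1));cv2.circle(o,tuple(int(round(i)) for i in ((q-[215,180])*7+3)),4,(0,0,255),1)
cv2.imwrite("pics/c5.png",o)
```

```text
[0.055, 0.025, 0.02] [244.6 226.3]
[0.055, -0.025, 0.02] [232.3 212.2]
[-0.055, 0.025, 0.02] [284.5 202.3]
[-0.055, -0.025, 0.02] [271.9 189.1]
[0.055, 0.025, -0.032] [247.1 239.4]
[0.055, -0.025, -0.032] [235.2 225.5]
[-0.055, 0.025, -0.008] [285.  209.7]
```

View pics/c5.png

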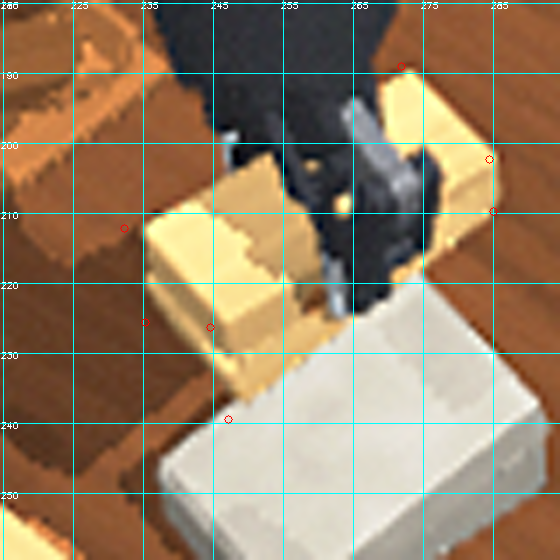

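>>> {"name": "jog_arm", "arguments": {
  "targets": [
    [0.3,2.4,-1.3,40,0,0,0],
    [0.3,2.4,-1.3,75,0,0,0],
    [0.3,2.4,-1.3,90,0,0,0],
    [0.3,2.4,-1.3,90,0,0,0],
    [0.3,2.4,-1.3,90,0,0,0]
  ]
}}

```text
time_s: 6.0
ee_pos: [0.5962, -0.0346, 0.0761]
orientation: [3.12, -0.359, 0.006]
wrist_force: [0.5, 0.1, -2.5]
finger_gap: 0.0495
```

Run:
```python
from h import *
from rig import *
s=read_state();p0=s['ee_pos'];R0=R.from_rotvec(s['orientation'])
t=camera('top');b=camera('scene')
print(p0,s['wrist_force'],s['orientation'])
cv2.imwrite("pics/s5.png",b);cv2.imwrite("pics/t5.png",t)
o=crop(b,220,195,80,80,7)
Rs=wfr(-13.1)
mid=p0+[0,0,.004]-Rs.apply([.005,0,0])
for v in([.055,.025,.02],[.055,-.025,.02],[-.055,.025,.02],[-.055,-.025,.02],[.055,.025,-.032],[.055,-.025,-.032],[-.055,.025,-.008]):
    q=proj('scene',mid+Rs.apply(v));cv2.circle(o,tuple(int(round(i)) for i in ((q-[220,195])*7+3)),4,(0,0,255),1)
for v in([.06,.04,.036],[.06,-.04,.036],[-.06,.04,.06],[-.06,-.04,.06]):
    q=proj('scene',np.array([.589,-.0336,0])+Rs.apply(v));cv2.circle(o,tuple(int(round(i)) for i in ((q-[220,195])*7+3)),4,(0,255,0),1)
cv2.imwrite("pics/c6.png",o)
```

```text
[ 0.5961502  -0.03461332  0.07613279] [ 0.4819304   0.05926025 -2.47636135] [ 3.11955399 -0.35877083  0.00586047]
```

View pics/c6.png

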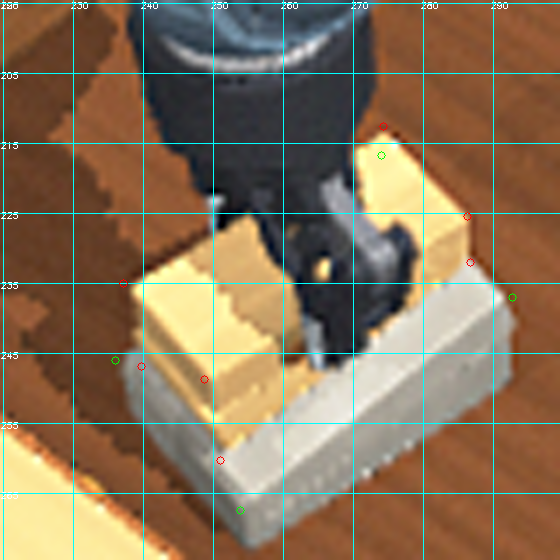

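```bash
cat > st.py <<'E'
from h import *
from rig import *
import sys
s=read_state();p0=s['ee_pos'];R0=R.from_rotvec(s['orientation'])
x,y,z,yaw=map(float,sys.argv[1:5])
T=tool_for(wfr(yaw),R0)
print(s['time_s'],p0.round(4),s['wrist_force'].round(1),s['finger_gap'],delta(p0,R0,[x,y,z],T))
E
python3 st.py .594 -.0345 .066 -13.1
```

```text
6.1 [ 0.5962 -0.0345  0.0762] [ 0.2  0.2 -0.9] 0.04964255117799203 (array([-2.2,  0.5, 10.2]), array([ 0.001 , -0.0041, -0.0002]))
```

>>> {"name": "jog_arm", "arguments": {
  "targets": [
    [0.3,-2.2,0.5,4,0,-0.004,0],
    [0.3,-2.2,0.5,8,0,-0.004,0],
    [0.3,-2.2,0.5,9,0,-0.004,0],
    [0.3,-2.2,0.5,9,0,-0.004,0]
  ]
}}

```text
time_s: 6.6
ee_pos: [0.5933, -0.0342, 0.0666]
orientation: [3.12, -0.358, -0.004]
wrist_force: [-2.9, 0.3, 5.2]
finger_gap: 0.0493
```

```bash
python3 st.py .594 -.0345 .064 -13.1
```

```text
6.6 [ 0.5933 -0.0342  0.0666] [-2.9  0.3  5.2] 0.04928379121753112 (array([0.7, 0.2, 2.6]), array([0.001 , 0.0022, 0.0001]))
```

>>> {"name": "jog_arm", "arguments": {
  "targets": [
    [0.3,0,0,0.7,0,0.002,0],
    [0.3,0,0,0.7,0,0.002,0]
  ]
}}

```text
time_s: 6.85
ee_pos: [0.5935, -0.0342, 0.0666]
orientation: [3.12, -0.358, -0.001]
wrist_force: [-3.4, 1.0, 8.2]
finger_gap: 0.0491
```

```bash
python3 st.py .594 -.0345 .064 -13.1
python3 - <<'E'
from h import *
from rig import *
b=camera('scene');cv2.imwrite("pics/s6.png",b);cv2.imwrite("pics/c7.png",crop(b,220,195,80,80,7))
E
```

```text
6.85 [ 0.5935 -0.0342  0.0666] [-3.4  1.   8.2] 0.04909846852226813 (array([0.6, 0.2, 2.6]), array([0.0012, 0.0002, 0.0002]))
```

View pics/c7.png

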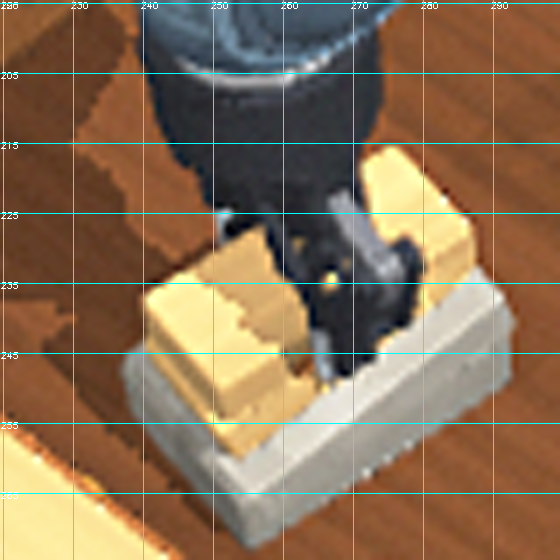

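>>> {"name": "jog_arm", "arguments": {
  "targets": [
    [0.62,0,0,0,0,0,0],
    [0.66,0,0,0,0,0,0],
    [0.8,0,0,0,0,0,0],
    [0.9,0,0,0,0,0,0],
    [0.9,0,0,0,0,0,0]
  ]
}}

```text
time_s: 7.52
ee_pos: [0.5926, -0.0341, 0.0646]
orientation: [3.12, -0.358, -0.002]
wrist_force: [-0.3, -0.3, 0.3]
finger_gap: 0.077
```

```bash
python3 st.py .594 -.0345 .2 -13.1
python3 - <<'E'
from h import *
from rig import *
b=camera('scene');cv2.imwrite("pics/s7.png",b);cv2.imwrite("pics/c8.png",crop(b,220,195,80,80,7))
E
```

```text
7.525 [ 0.5926 -0.0341  0.0646] [-0.3 -0.3  0.3] 0.07699494647821617 (array([   1.2,    0.2, -135.5]), array([ 0.001 ,  0.0013, -0.0001]))
```

View pics/c8.png

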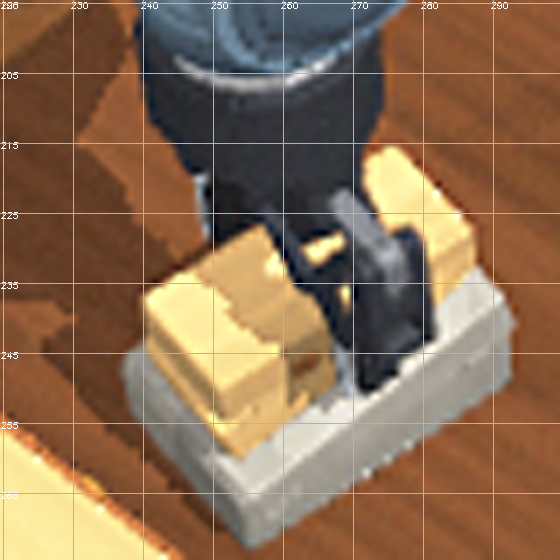

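>>> {"name": "jog_arm", "arguments": {
  "targets": [
    [0.9,0,0,-20,0,0,0],
    [0.9,0,0,-70,0,0,0],
    [0.9,0,0,-130,0,0,0],
    [0.9,0,0,-150,0,0,0],
    [0.9,0,0,-150,0,0,0]
  ]
}}

```text
time_s: 8.2
ee_pos: [0.594, -0.0343, 0.2174]
orientation: [3.12, -0.358, 0.005]
wrist_force: [-0.5, -0.3, -0.3]
finger_gap: 0.0771
```

```bash
python3 st.py .523 .282 .17 -31
```

```text
8.2 [ 0.594  -0.0343  0.2174] [-0.5 -0.3 -0.3] 0.07711096200488891 (array([-141. , -292. ,   46.5]), array([ 0.0005, -0.0037,  0.3124]))
```

>>> {"name": "jog_arm", "arguments": {
  "targets": [
    [0.75,-141,-292,46,0,-0.004,0.312],
    [0.75,-141,-292,46,0,-0.004,0.312],
    [0.75,-141,-292,46,0,-0.004,0.312],
    [0.75,-141,-292,46,0,-0.004,0.312],
    [0.75,-141,-292,46,0,-0.004,0.312],
    [0.75,-141,-292,46,0,-0.004,0.312],
    [0.75,-141,-292,46,0,-0.004,0.312],
    [0.75,-141,-292,46,0,-0.004,0.312],
    [0.75,-141,-292,46,0,-0.004,0.312]
  ]
}}

```text
time_s: 9.32
ee_pos: [0.5224, 0.2809, 0.1687]
orientation: [3.026, -0.842, -0.008]
wrist_force: [-0.1, -0.3, 1.0]
finger_gap: 0.0645
```

```bash
python3 st.py .523 .282 .024 -31
python3 - <<'E'
from h import *
from rig import *
t=camera('top');b=camera('scene');cv2.imwrite("pics/s8.png",b);cv2.imwrite("pics/t8.png",t)
cv2.imwrite("pics/c9.png",np.hstack([crop(t,340,175,55,80,7),crop(b,233,200,58,80,7)]))
cv2.imwrite("pics/c10.png",np.hstack([cv2.resize(t[200:300,160:260],(400,400)),cv2.resize(b[220:340,340:460],(400,400))]))
E
```

```text
9.325 [0.5224 0.2809 0.1687] [-0.1 -0.3  1. ] 0.06445987632345697 (array([  0.6,  -1.5, 144.7]), array([ 0.0018,  0.0045, -0.0019]))
```

View pics/c9.png

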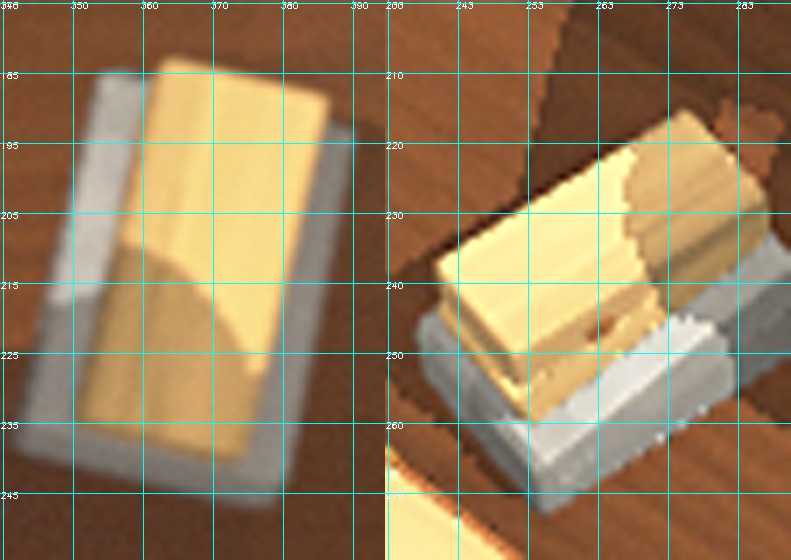

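View pics/c10.png

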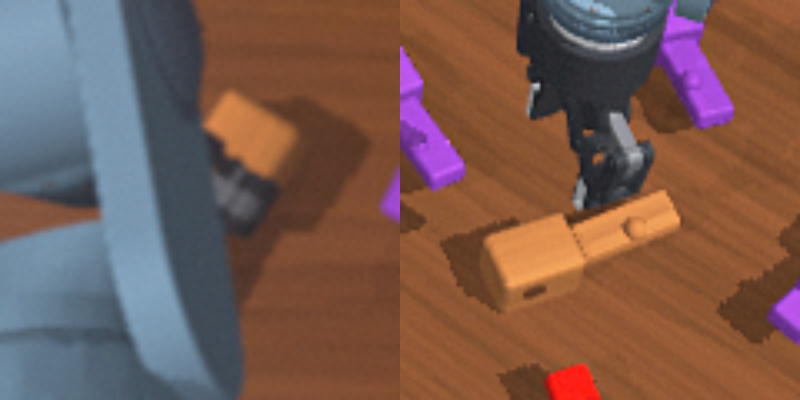

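Run:
```python
from h import *
np.set_printoptions(precision=4,suppress=True)
v=[((362.5,183),(250.7,250)),((386,188.5),(239.2,237.2)),((373.8,240),(274.2,215.3)),((351.5,235),(286.5,228.2))]
P=np.array([tri(a,b)[0] for a,b in v]);print(P,P.mean(0))
for i in range(4):
    d=P[(i+1)%4]-P[i];print(np.linalg.norm(d),np.degrees(np.arctan2(d[1],d[0])))
Q=np.array([plane('top',a,.088) for a,b in v]);print('plane',Q.mean(0))
```

```text
[[ 0.646  -0.0198  0.0905]
 [ 0.6359 -0.0676  0.0892]
 [ 0.5313 -0.0447  0.0879]
 [ 0.5403  0.0011  0.0829]] [ 0.5884 -0.0328  0.0876]
0.04890295392325228 -101.98012971607884
0.10701974282345952 167.60869248454802
0.04691560155007556 78.98368736420743
0.10807507574552447 -11.192974591803482
plane [ 0.5879 -0.032   0.088 ]
```

>>> {"name": "jog_arm", "arguments": {
  "targets": [
    [0.85,0.6,-1.5,50,0.002,0.0045,-0.002],
    [0.85,0.6,-1.5,100,0.002,0.0045,-0.002],
    [0.85,0.6,-1.5,130,0.002,0.0045,-0.002],
    [0.85,0.6,-1.5,143,0.002,0.0045,-0.002],
    [0.85,0.6,-1.5,143,0.002,0.0045,-0.002],
    [0.85,0.6,-1.5,143,0.002,0.0045,-0.002]
  ]
}}

```text
time_s: 10.18
ee_pos: [0.5237, 0.2837, 0.0274]
orientation: [-3.026, 0.836, -0.004]
wrist_force: [-0.2, 0.8, -0.2]
finger_gap: 0.0729
```

```bash
python3 st.py .523 .282 .024 -31
python3 - <<'E'
from h import *
from rig import *
b=camera('scene');cv2.imwrite("pics/c11.png",cv2.resize(b[230:330,345:445],(600,600)))
E
```

```text
10.175 [0.5237 0.2837 0.0274] [-0.2  0.8 -0.2] 0.07287476561720722 (array([0.2, 1.9, 3.3]), array([-0.0025, -0.0019,  0.0022]))
```

View pics/c11.png

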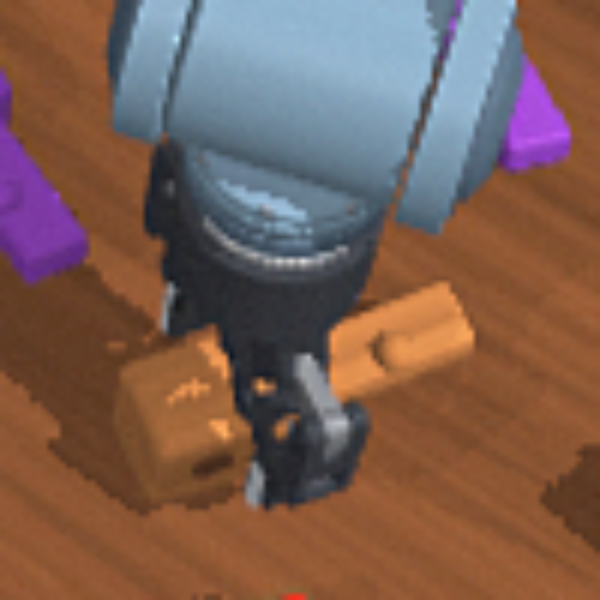

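>>> {"name": "jog_arm", "arguments": {
  "targets": [
    [0.85,2,1.9,2,0,0,0],
    [0.3,2,1.9,2,0,0,0],
    [0.3,2,1.9,2,0,0,0],
    [0.3,2,1.9,2,0,0,0],
    [0.3,2,1.9,2,0,0,0],
    [0.3,2,1.9,2,0,0,0],
    [0.3,2,1.9,2,0,0,0]
  ],
  "newtons": 40
}}

```text
time_s: 11.1
ee_pos: [0.5235, 0.2809, 0.024]
orientation: [-3.028, 0.836, -0.001]
wrist_force: [-0.6, -0.2, 4.7]
finger_gap: 0.0453
```

```bash
python3 st.py .523 .282 .024 -31
python3 - <<'E'
from h import *
from rig import *
b=camera('scene');cv2.imwrite("pics/c12.png",cv2.resize(b[230:330,345:445],(600,600)))
E
```

```text
11.1 [0.5235 0.2809 0.024 ] [-0.6 -0.2  4.7] 0.045269453546303094 (array([-1. , -0.7,  0. ]), array([-0.0008, -0.0004,  0.0024]))
```

View pics/c12.png

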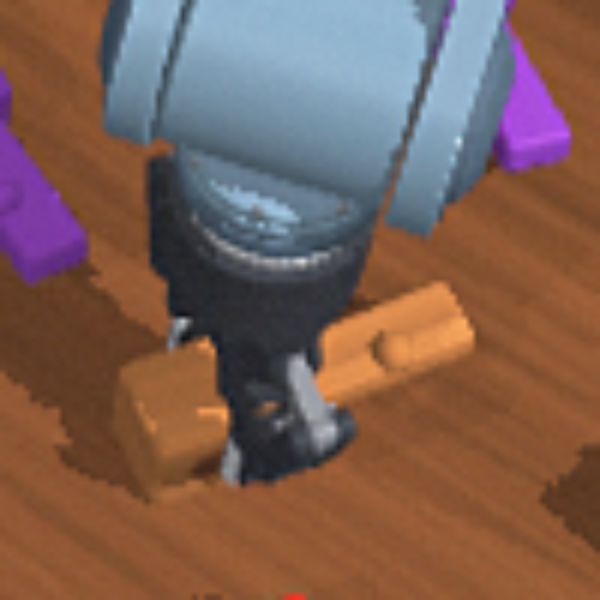

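>>> {"name": "jog_arm", "arguments": {
  "targets": [
    [0.3,0,0,-15,0,0,0],
    [0.3,0,0,-60,0,0,0],
    [0.3,0,0,-110,0,0,0],
    [0.3,0,0,-160,0,0,0],
    [0.3,0,0,-165,0,0,0],
    [0.3,0,0,-165,0,0,0]
  ]
}}

```text
time_s: 11.9
ee_pos: [0.5226, 0.2806, 0.1883]
orientation: [3.028, -0.836, -0.001]
wrist_force: [-0.7, -0.2, -1.9]
finger_gap: 0.0454
```

```bash
python3 st.py .5816 -.0313 .185 -12.5
```

```text
11.9 [0.5226 0.2806 0.1883] [-0.7 -0.2 -1.9] 0.0453616807091224 (array([210.7, 237.5,   3.3]), array([ 1.000e-04,  7.000e-04, -3.205e-01]))
```

>>> {"name": "jog_arm", "arguments": {
  "targets": [
    [0.3,211,237.5,3,0,0,-0.32],
    [0.3,211,237.5,3,0,0,-0.32],
    [0.3,211,237.5,3,0,0,-0.32],
    [0.3,211,237.5,3,0,0,-0.32],
    [0.3,211,237.5,3,0,0,-0.32],
    [0.3,211,237.5,3,0,0,-0.32],
    [0.3,211,237.5,3,0,0,-0.32],
    [0.3,211,237.5,3,0,0,-0.32],
    [0.3,211,237.5,3,0,0,-0.32]
  ]
}}

```text
time_s: 13.02
ee_pos: [0.582, -0.0299, 0.1851]
orientation: [-3.123, 0.34, 0.001]
wrist_force: [-0.7, 0.2, -1.2]
finger_gap: 0.0451
```

```bash
python3 st.py .5816 -.0313 .122 -12.5
python3 - <<'E'
from h import *
from rig import *
s=read_state();p0=s['ee_pos'];R0=R.from_rotvec(s['orientation'])
b=camera('scene');cv2.imwrite("pics/s13.png",b);o=crop(b,215,155,90,90,6)
Rk=wfr(-12.5);mid=p0+Rk.apply([.007,0,0])
for v in([.032,.023,.024],[.032,-.023,.024],[.032,.023,-.024],[.032,-.023,-.024],[-.032,.023,.024],[-.032,-.023,.024],[-.032,.023,-.024],[-.11,.015,.008],[-.11,-.015,.008]):
    q=proj('scene',mid+Rk.apply(v));cv2.circle(o,tuple(int(round(i)) for i in ((q-[215,155])*6+3)),4,(0,0,255),1)
cv2.imwrite("pics/c13.png",o)
E
```

```text
13.025 [ 0.582  -0.0299  0.1851] [-0.7  0.2 -1.2] 0.04513511333227644 (array([-0. ,  1.5, 63.1]), array([-0.0003,  0.0009,  0.0015]))
```

View pics/c13.png

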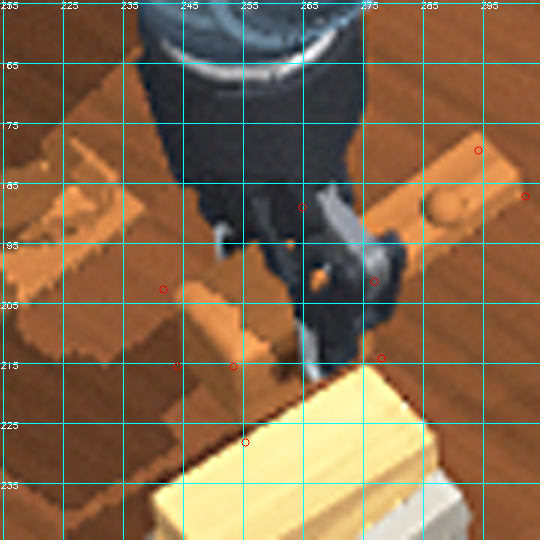

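Run:
```python
import cv2
b=cv2.imread("pics/s13.png")[170:240,230:310]
cv2.imwrite("pics/c14.png",cv2.convertScaleAbs(cv2.resize(b,(800,600)[:2],interpolation=cv2.INTER_CUBIC),alpha=1.4,beta=20))
```

```text
(no output)
```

View pics/c14.png

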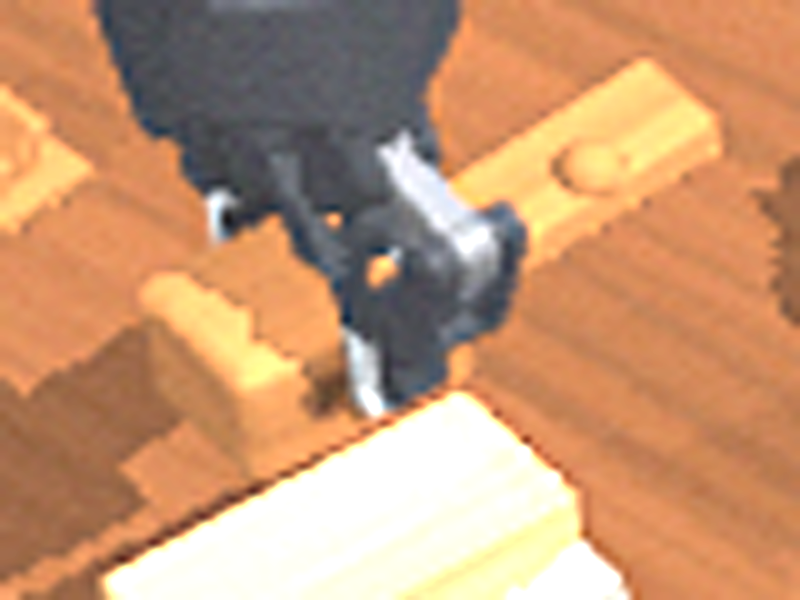

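Run:
```python
from h import *
print(tri((82.5+100,279.5),(423.5,285)),tri((192.5,286),(418.5,277)))
```

```text
(array([0.44516761, 0.3449475 , 0.04961262]), [np.float64(0.00015995232202850216), np.float64(0.00015995232202855485)]) (array([0.43251228, 0.32403063, 0.04768688]), [np.float64(0.000648132467755836), np.float64(0.0006481324677559532)])
```

>>> {"name": "jog_arm", "arguments": {
  "targets": [
    [0.3,0,1.5,35,0,0,0],
    [0.3,0,1.5,55,0,0,0],
    [0.3,0,1.5,63,0,0,0],
    [0.3,0,1.5,63,0,0,0],
    [0.3,0,1.5,63,0,0,0]
  ]
}}

```text
time_s: 13.7
ee_pos: [0.5828, -0.033, 0.1236]
orientation: [3.123, -0.343, 0.003]
wrist_force: [0.5, -0.7, -1.2]
finger_gap: 0.0451
```

```bash
python3 st.py .5816 -.0313 .112 -12.5
python3 - <<'E'
from h import *
from rig import *
b=camera('scene')
cv2.imwrite("pics/c15.png",crop(b,215,175,90,90,6))
E
```

```text
13.7 [ 0.5828 -0.033   0.1236] [ 0.5 -0.7 -1.2] 0.045115701994550395 (array([-1.6, -1.4, 11.6]), array([-0.0001, -0.0018, -0.0005]))
```

View pics/c15.png

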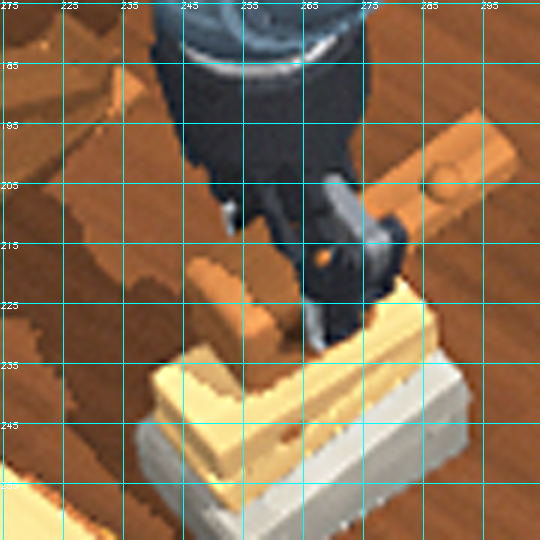

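>>> {"name": "jog_arm", "arguments": {
  "targets": [
    [0.3,-1.6,-1.4,4,0,-0.002,0],
    [0.3,-1.6,-1.4,7,0,-0.002,0],
    [0.3,-1.6,-1.4,8.5,0,-0.002,0],
    [0.3,-1.6,-1.4,9.5,0,-0.002,0],
    [0.3,-1.6,-1.4,9.5,0,-0.002,0]
  ]
}}

```text
time_s: 14.38
ee_pos: [0.5807, -0.0312, 0.1129]
orientation: [-3.122, 0.343, 0.004]
wrist_force: [0.1, -1.2, -1.1]
finger_gap: 0.0455
```

```bash
python3 st.py .5816 -.0313 .112 -12.5
```

```text
14.375 [ 0.5807 -0.0312  0.1129] [ 0.1 -1.2 -1.1] 0.045541534373479124 (array([ 0.9, -0. ,  0.9]), array([-0.0002,  0.0023, -0.0006]))
```

No contact yet, so I'm lowering in sub-millimetre steps.

>>> {"name": "jog_arm", "arguments": {
  "targets": [
    [0.3,0.5,0,0.6,0,0.002,0],
    [0.3,0.5,0,1.0,0,0.002,0],
    [0.3,0.5,0,1.0,0,0.002,0]
  ]
}}

```text
time_s: 14.75
ee_pos: [0.5814, -0.0313, 0.1123]
orientation: [-3.123, 0.343, -0.0]
wrist_force: [-0.6, 0.2, 1.9]
finger_gap: 0.0457
```

>>> {"name": "jog_arm", "arguments": {
  "targets": [
    [0.3,0,0,0.6,0,0,0],
    [0.3,0,0,0.6,0,0,0]
  ]
}}

```text
time_s: 15.0
ee_pos: [0.5814, -0.0313, 0.1123]
orientation: [-3.123, 0.343, 0.0]
wrist_force: [-3.6, 0.2, 5.6]
finger_gap: 0.0451
```

```bash
python3 st.py .5816 -.0313 .112 -12.5
python3 - <<'E'
from h import *
from rig import *
b=camera('scene')
cv2.imwrite("pics/c16.png",crop(b,215,175,90,90,6))
E
```

```text
15.0 [ 0.5814 -0.0313  0.1123] [-3.6  0.2  5.6] 0.04509318513657528 (array([ 0.2, -0. ,  0.3]), array([-0.    ,  0.0001, -0.0005]))
```

View pics/c16.png

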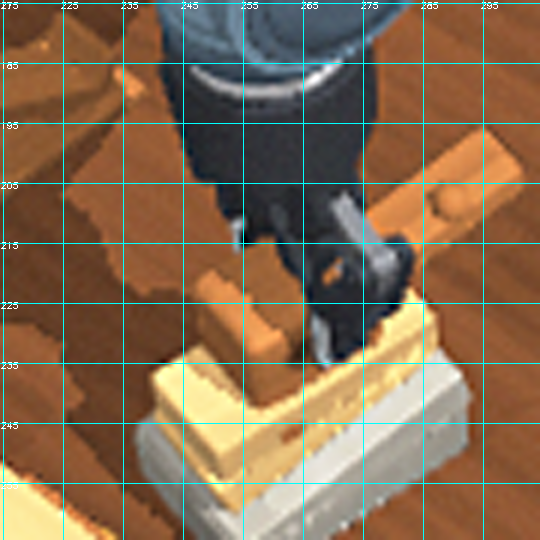

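>>> {"name": "jog_arm", "arguments": {
  "targets": [
    [0.56,0,0,0,0,0,0],
    [0.6,0,0,0,0,0,0],
    [0.7,0,0,0,0,0,0],
    [0.8,0,0,0,0,0,0],
    [0.8,0,0,0,0,0,0],
    [0.8,0,0,0,0,0,0]
  ]
}}

```text
time_s: 15.8
ee_pos: [0.5812, -0.0312, 0.1113]
orientation: [-3.123, 0.343, 0.0]
wrist_force: [0.6, 0.3, 0.0]
finger_gap: 0.0684
```

```bash
python3 st.py .5816 -.0313 .112 -12.5
python3 - <<'E'
from h import *
from rig import *
b=camera('scene')
cv2.imwrite("pics/c17.png",crop(b,215,175,90,90,6))
E
```

```text
15.8 [ 0.5812 -0.0312  0.1113] [0.6 0.3 0. ] 0.06844235669303264 (array([ 0.4, -0. , -0.7]), array([-0.0002,  0.0002, -0.0006]))
```

View pics/c17.png

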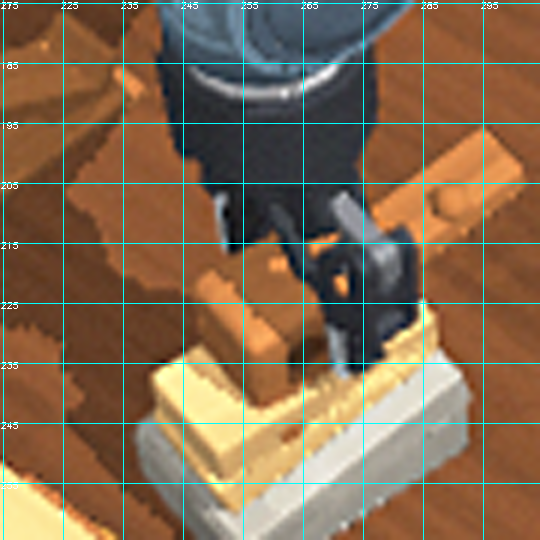

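>>> {"name": "jog_arm", "arguments": {
  "targets": [
    [0.8,0,0,-15,0,0,0],
    [0.8,0,0,-60,0,0,0],
    [0.8,0,0,-110,0,0,0],
    [0.8,0,0,-150,0,0,0],
    [0.8,-60,60,-150,0,0,0],
    [0.8,-100,120,-150,0,0,0],
    [0.8,-150,180,-150,0,0,0],
    [0.8,-150,240,-150,0,0,0],
    [0.8,-150,300,-150,0,0,0],
    [0.8,-150,300,-150,0,0,0],
    [0.8,-150,300,-150,0,0,0]
  ]
}}

```text
time_s: 17.23
ee_pos: [0.369, -0.2935, 0.2625]
orientation: [3.121, -0.349, 0.001]
wrist_force: [-0.1, 0.1, 0.9]
finger_gap: 0.0683
```

Run:
```python
from h import *
from rig import *
t=camera('top');b=camera('scene');cv2.imwrite("pics/s18.png",b);cv2.imwrite("pics/t18.png",t);print(read_state()['wrist_force'])
cv2.imwrite("pics/c18.png",np.hstack([crop(t,335,170,56,100,7)[:600],crop(b,233,180,58,100,7)[:600]]))
```

```text
[0.71116937 0.43629097 0.04370231]
```

View pics/c18.png

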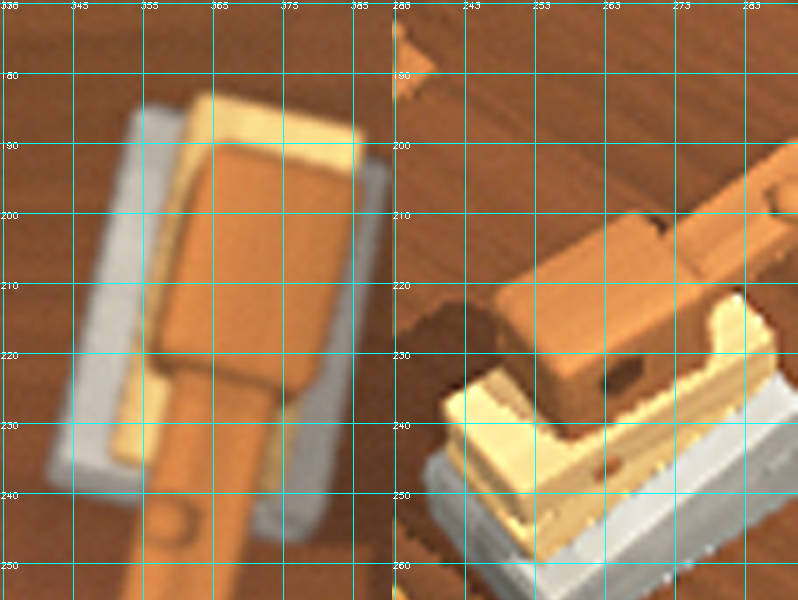

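View pics/t18.png

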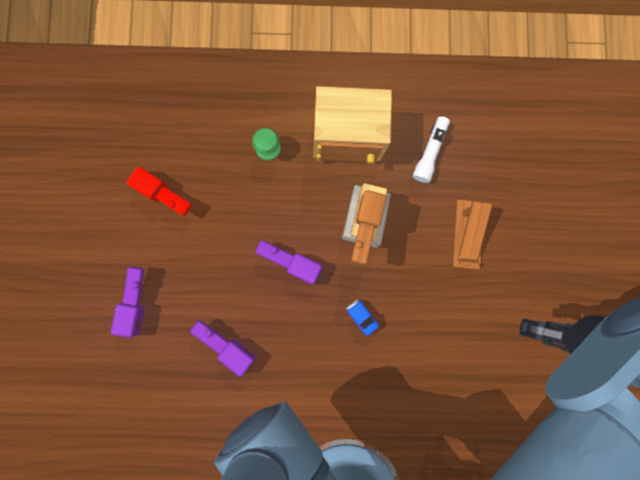

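Run:
```python
from h import *
np.set_printoptions(precision=4,suppress=True)
v=[((365.2,190),(257.5,233.6)),((385.3,193.7),(247.5,221.2)),((377.4,226.2),(267.1,209.5)),((356.4,220.8),(278.3,220.5))]
P=np.array([tri(a,b)[0] for a,b in v]);print(P,P.mean(0))
print(np.mean([plane('top',a,.136) for a,b in v],0))
for i in range(4):
    d=P[(i+1)%4]-P[i];print(np.linalg.norm(d),np.degrees(np.arctan2(d[1],d[0])))
a=cv2.imread('pics/top0.png').astype(int);b=cv2.imread('pics/t18.png').astype(int)
```

```text
[[ 0.6213 -0.0182  0.1337]
 [ 0.6133 -0.0558  0.1419]
 [ 0.5532 -0.0446  0.1341]
 [ 0.562  -0.0031  0.1346]] [ 0.5875 -0.0304  0.1361]
[ 0.5876 -0.0306  0.136 ]
0.039332760006435374 -101.90374987878889
0.06160824506817896 169.45972182248812
0.042431523644503026 78.12033805519398
0.061171967568498846 -14.252345290599255
```

```bash
python3 -c "
from rig import *
print(read_state()['time_s'],finish_job())"
```

```text
the job is handed in; nothing more can be done
17.325 None
```

The cairn is rebuilt and handed in at 17.3 s. I took the wedge off the rack and lowered it onto the stone, thick end over the low end. I then stood the brown knot on its sole on the wedge, tail towards the robot and hanging free. Both pieces were lowered to light contact (under 15 N) before I opened the fingers.

These are the last checks, from both cameras with the arm withdrawn:

| Check | Measured | Wanted |
|---|---|---|
| Wedge top centre (m) | (0.588, -0.033, 0.088) | stone centre (0.589, -0.034), top at 0.088 |
| Knot block centre (m) | (0.588, -0.031) | within about 2.5 mm of the wedge's middle |
| Knot top height (m) | 0.136 | 0.136 |

- **Level:** Corner heights scattered by up to 8 mm (0.083 to 0.091 on the wedge top, 0.134 to 0.142 on the knot top). I put this down to picking corners by eye, so it does not prove the tops are exactly level.
- **Turn:** The wedge's measured turn was about 1 degree off the stone's, within the reading error.
- **Other things:** The stone and the other objects look unmoved by eye. I made no numerical before-and-after comparison.

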